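# Bolt down a monitor-arm base with a preset torque T-handle

### The arm

A 6-joint arm with a two-finger parallel gripper is mounted at the origin on the work surface. World frame = base frame: x ahead of the robot, y to its left, z up, the work surface at z = 0. Lengths are in mm, angles in rad, forces in N, time in s.
With the tool pointing down it reaches from about 250 to 725 mm from the base axis. Payload 4 kg.
Tool frame: the origin (TCP) lies midway between the tips of the shut fingers; the grasp point (between the pads) lies r.pinch_z behind it (r.pinch_z is the distance from the TCP to the grasp point, in mm); z points along the fingers, y is the line along which they close (so a half turn about z gives the same grasp; the last joint's range is limited). The gripper opens to 85 mm and grips with 20 to 120 N. Pads are 22 mm wide; open, the fingers measure 114 mm over their backs; the gripper's body (76 mm by 85 mm) begins 54 mm behind the grasp point. The pads swing forward as they close: fully open they stand 13 mm farther back than shut.
Start: joints at [-1.156, 0.241, 0.005, 1.335, 0, 1.571], TCP at [201.502, -457.599, 231.306] pointing down, gripper open.
Joint ranges: [-2.72, 2.72], [-1.05, 1.87], [-1.09, 1.28], [-1.99, 2.15], [-1.42, 1.44], [-3.14, 3.14]. Speed limits (rad/s): [2.79, 2.79, 3.14, 3.14, 3.14, 3.14].

### API

Orientations are given as a unit quaternion [x, y, z, w].
In Python, from plant import r gives the robot as it stands. The module is installed in compiled form; this text tells all that it offers.
- The arm moves only by the shell command python3 -m pendant 'ROWS' [FORCE]. ROWS is JSON, a list of rows, each a list of 3 entries, a list of its own where there are three numbers: the opening, from 0 (shut) to 1 (fully open), then the shift along the tool's x, y, z normalised to -1 to 1, where 1 is 0.75 m, then the turn, a rotation vector about the tool's x, y, z normalised to -1 to 1, where 1 is 0.5 rad. A call has exactly 8 rows; each row is the pose to reach, as a shift and turn from the pose commanded when the call began, along the tool's axes at that moment; what a row does not reach only later rows make up. A row lasts 1/10 s, in which the tool goes at most 50 mm and 8.59 degrees, less where a joint would pass 70% of its speed; a pose out of reach is approached as far as the arm can. A call with a number of a shift or a turn outside -1 to 1 is refused whole. A call with a gripper value outside its range is refused whole. The fingers move at their own pace and stop on an object; FORCE is the grip in N (left out, the last holds). Time passes only in rows, so rows that repeat a pose let the fingers close, or fill a call up. It gives the time, the measured TCP pose, the force, the opening and the grip force at its end, in the units of the state.
- r.get_obs(): the state, without advancing time (a new reading comes with each control period).
- r.grab_frame(name): name is "scene" or "top" or "wrist"; returns a dict with "image" (400x640x3 uint8, blue, green, red), "fx", "fy", "cx", "cy" (pixels), "extrinsics" (4x4, takes a point from camera to world coordinates); the wrist camera has in their place "tool_from_camera" (4x4, takes a point from camera to tool coordinates, whose origin is the TCP and whose axes are the flange's). Camera axes: x right, y down, z forward; pixel columns grow to the right and rows downward; lengths in mm; the calibration is good to about 2 mm. A picture is of the moment at which its call begins: read the wrist's pose just before it. There is no depth.
- r.hand_in(): hands the job in; it is judged then, once.
Trained networks look in a picture, given as the dict that the camera call returned (one of the last four; its "shot" number tells which), for a name from the list of things; names that differ only in an ending like _2 or _b are one class to them, and where a whole thing is asked for, a point or a joint stands for the part that bears it (a point fixed in the world has none). Each returns a list of dicts, best first, with "conf" (0 to 1); they miss things now and then, are a little off and sometimes report something else, mostly with a low value. They report only what shows in the picture. A call takes as long as a camera call. They do not tell look-alikes from the thing itself.
- r.masks_of(picture, label): "pixels" (400x640 bool, what is visible of it) and "rect" ([centre column, centre row, width, height] in pixels, round what is visible of it).
The state is a dict: "time": time; "joint_positions": joint angles; "joint_velocities": joint speeds; "tau": joint torques, N m; "tcp_pos": TCP position; "orientation": TCP orientation; "force": force on the tool from outside, world axes, zero at the start; "moment": the same for the moment, N m; "opening": finger opening in mm; "finger_force": force on a finger pad.
Only numpy, scipy, OpenCV 4.12 (cv2) and the standard library are available. Lean on these libraries where they do the work, as an engineer would, in place of code of your own. Each camera call takes 0.05 s, during which the arm holds its last target. There are 200 camera calls.

### The job

The monitor-arm base on this mail desk is only finger-tight. Take the orange preset torque T-handle from the tool stand, seat its square bit fully in the clamp screw and turn clockwise until the handle's clutch slips, then stop at once, before it has slipped 20 degrees, without leaning on the tool. Put the T-handle back upright, fully down, in its empty hole of the stand, let go, and leave the blue plain key and everything else on the desk alone.

Things in the scene. Friction and masses are not known exactly. Their poses are not given: they have to be found in the camera images.
- base: Fixed grey monitor-arm base bolted on the desk, a plate 130 x 100 mm and 12 mm thick. Origin on the desk under the plate, x along its long side, z up. The clamp screw's upright axis is at x = -20 mm, y = 0; a steel spigot, 33 mm thick and 78 mm high above the desk (collar 52 mm wide), stands at x = +46 mm, to the left of the screw or towards the robot.
- screw_socket (a point): Centre of the mouth of the clamp screw's square recess, on top of the round steel head (36 mm wide, top 36 mm above the desk). z points up, x and y are square to the recess's sides. The recess is 15.5 mm square and 16 mm deep; its floor is flat, 20 mm above the desk. The point turns with the screw.
- screw (a joint): Turn of the clamp screw in rad, growing clockwise seen from above (tightening). It turns against about 0.07 N m of thread friction until the clamp closes and it goes solid; that takes a further 12 to 64 degrees from where it is found, different every time.
- driver: Loose preset torque T-handle, orange grip, 0.24 to 0.35 kg, standing upright in one of the stand's two holes. Origin at the lower end of its bit, z up along its axis, x along the grip bar. From the origin up: bit to 45 mm, grey clutch barrel 29 mm thick (shoulder 25 mm) to 75 mm, neck 16 mm thick to 100 mm, grip bar 90 (x) x 20 (y) x 24 (z) mm, its middle at 112 mm, to 124 mm.
- driver_tip (a point): Centre of the lower end of the driver's steel bit, 14 mm square, its last 4 mm tapering to 9 mm; z up, x and y square to its sides. The bit turns with the grip (their x axes agree) up to about 0.30 N m; then the clutch slips at that torque, smoothly, with no drop, and stays where left. The angle between this x and the driver's x is the slip, 0 at the start.
- stand: Fixed black tool stand, block 64 (x) x 190 (y) x 50 (z) mm, origin under its centre, with two square holes, 20 mm wide and 47 mm deep, at y = -50 and +50 mm. A tool hangs in a hole by its barrel's shoulder, its bit's end then 5 mm above the desk. One hole holds the driver, the other the blue plain key, in either order.
- stand_hole0 (a point): Centre of the mouth of the stand's hole at y = -50 mm, 50 mm above the desk.
- stand_hole1 (a point): Centre of the mouth of the stand's hole at y = +50 mm, 50 mm above the desk.
- plain_key: Loose blue plain T-key of the same shape and size as the driver, without a clutch; stays in its hole. Origin at the lower end of its bit, z up.
- stapler: Loose red stapler 135 x 34 x 48 mm, to be left alone.
- stamp: Loose blue and black self-inking stamp 64 x 40 x 77 mm, to be left alone.
- tape: Loose grey tape dispenser 165 x 58 x 96 mm, to be left alone.
- mug: Loose white mug 80 mm wide, 92 mm high, to be left alone.
- punch: Loose hole punch 95 x 105 x 65 mm, to be left alone.
- calculator: Loose desk calculator 105 x 150 x 16 mm, to be left alone.
Mind the look-alikes: they are no part of the job. Leave any white look-alike of the driver alone.

How it is judged (in metres and radians):
On the way, in this order (a step that is already met when the one before it is completed fails the run):
1. the driver's bit is seated in the screw's recess, upright, within 3 mm of its floor, before any slip (horizontal distance between driver_tip and screw_socket below 0.003 m and height (world z) of driver_tip below 0.023 m and angle between driver's own z axis and vertical below 0.1 rad and angle between the x axis of driver and the x axis of driver_tip, either way round below 0.05 rad), for 0.1 s.
2. with the bit still in the recess the screw has gone solid and the clutch has slipped by more than 0.06 rad (horizontal distance between driver_tip and screw_socket below 0.003 m and height (world z) of driver_tip below 0.026 m and value of joint screw above 1.45 rad and angle between the x axis of driver and the x axis of driver_tip, either way round above 0.06 rad), for 0.05 s.
At the end, for the whole second after the job is handed in: The clamp screw has gone solid and not been backed off (joint screw still above 1.45 rad), the clutch has slipped by 0.06 to 0.36 rad, and the driver stands released, upright (within 0.08 rad) and fully down (bit end within 3 mm of its rest height, 8 mm of the hole's centre) in a hole of the stand (value of joint screw above 1.45 rad and angle between the x axis of driver and the x axis of driver_tip, either way round above 0.06 rad and (horizontal distance between driver and stand_hole0 below 0.008 m or horizontal distance between driver and stand_hole1 below 0.008 m) and height (world z) of driver below 0.008 m and angle between driver's own z axis and vertical below 0.08 rad and linear speed of driver below 0.02 m/s); the robot touches nothing.
It fails at once if turned on after the clutch slipped (over 0.36 rad of slip) (angle between the x axis of driver and the x axis of driver_tip, either way round above 0.36 rad).
It fails at once if leaned on the tool: over 60 N of contact force in all between driver and base or screw (the clutch torque alone makes about 35 N of it) (contact force between driver and base above 60 N).
It fails at once if the plain key was lifted or turned out of its place (distance of plain_key from where it was at the start of the episode above 0.01 m or angle between plain_key's own z axis and vertical above 0.25 rad).
It fails at once if a bystander was pushed more than 15 mm (distance of any of stapler, stamp, tape, mug, punch, calculator from where it was at the start of the episode above 0.015 m).
It also fails if it takes over 61 s, if anything falls off the work surface, if the arm or the gripper's body presses on something with over 40 N, if the wrist force passes 120 N, or if a joint passes its speed limit or range.

## Working session

There is one attempt and no reset: what is moved stays moved. The work goes in short steps, Python scripts to look and compute and a shell command to move; the robot and the scene stay as the last step left them, time stands still between calls to the robot, and variables do not carry over. Pictures are saved under pics/ and viewed, at most 10 in all, crops included, and the job is handed in when it is done.

```bash
mkdir -p pics; cat > h.py <<'E'
import numpy as np, cv2
from scipy.spatial.transform import Rotation as R
from plant import r
def cam(name):
    o=r.get_obs(); p=r.grab_frame(name)
    if name=="wrist":
        T=np.eye(4);T[:3,:3]=R.from_quat(o["orientation"]).as_matrix();T[:3,3]=o["tcp_pos"]
        p["E"]=T@np.array(p["tool_from_camera"])
    else: p["E"]=np.array(p["extrinsics"])
    return p
def ray(p,u,v,z):
    d=p["E"][:3,:3]@np.array([(u-p["cx"])/p["fx"],(v-p["cy"])/p["fy"],1]);c=p["E"][:3,3]
    return c+d*(z-c[2])/d[2]
def proj(p,X):
    q=np.linalg.inv(p["E"])@np.append(X,1);return q[0]/q[2]*p["fx"]+p["cx"],q[1]/q[2]*p["fy"]+p["cy"]
E
python3 - <<'E'
from h import *
for n in("scene","top"):
    p=cam(n);cv2.imwrite(f"pics/{n}.png",p["image"])
    print(n,p["E"].round(2).tolist(),p["fx"])
    for l in("driver","plain_key","base","screw","stand","tape","mug","punch"):
        print(l,[(round(d["conf"],2),[round(x) for x in d["rect"]]) for d in r.masks_of(p,l)[:3]])
print(r.get_obs(),r.pinch_z)
E
```

```text
scene [[-0.83, 0.33, -0.46, 1062.55], [0.56, 0.49, -0.67, 804.27], [0.01, -0.81, -0.59, 782.68], [0.0, 0.0, 0.0, 1.0]] 455.5621155030676
driver [(0.89, [344, 166, 19, 41]), (0.59, [274, 162, 29, 32])]
plain_key [(0.71, [294, 176, 30, 31])]
base [(0.87, [331, 278, 63, 49])]
screw [(0.66, [296, 174, 27, 32]), (0.61, [319, 270, 17, 16]), (0.37, [242, 141, 35, 34])]
stand [(0.56, [285, 190, 60, 46]), (0.35, [320, 269, 15, 14])]
tape [(0.89, [207, 167, 52, 35])]
mug [(0.97, [244, 140, 33, 34])]
punch [(0.83, [376, 350, 51, 66])]
top [[-0.01, -0.99, 0.16, 340.61], [-1.0, 0.01, -0.0, -38.13], [0.0, -0.16, -0.99, 1003.0], [0.0, 0.0, 0.0, 1.0]] 361.5221935344768
driver [(0.81, [402, 178, 14, 32]), (0.57, [360, 248, 28, 28])]
plain_key [(0.74, [365, 186, 16, 34])]
base [(0.77, [246, 163, 61, 47])]
screw []
stand [(0.86, [382, 188, 76, 34])]
tape [(0.84, [455, 136, 47, 60]), (0.58, [308, 220, 25, 23])]
mug [(0.7, [493, 195, 48, 46])]
punch [(0.69, [165, 141, 53, 44])]
{'time': 0.9, 'joint_positions': array([-1.15602525e+00,  2.40565014e-01,  5.02153356e-03,  1.33521328e+00,
        2.04192876e-05,  1.57078029e+00]), 'joint_velocities': array([ 1.96351292e-04,  7.92806316e-04,  4.71189752e-04,  9.67579974e-04,
       -7.85491158e-05,  8.36133189e-04]), 'tau': array([-2.35007228e-04, -3.72197556e+01,  2.52691698e+01,  1.02659891e-03,
        5.82822486e-05,  1.86439920e-06]), 'tcp_pos': array([ 201.49787637, -457.60632459,  231.33219258]), 'orientation': array([9.78570931e-01, 2.05910010e-01, 1.40639870e-05, 1.72564816e-05]), 'force': array([ 0.11562005, -0.23271112,  0.88592203]), 'moment': array([-0.01280243, -0.04379303, -0.01389301]), 'finger_force': 0.0, 'opening': 85.077578860616} 18.700000000000003
```

View pics/top.png

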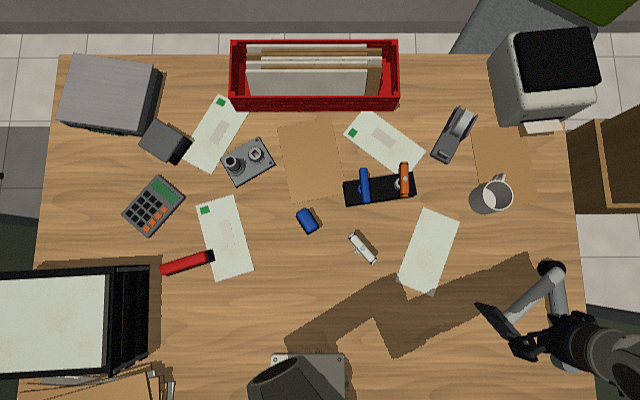

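View pics/scene.png

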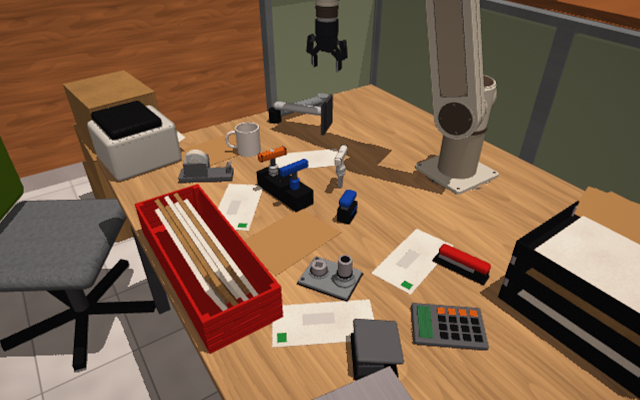

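Candidates for the driver in the top view are the orange T-handle in the stand at (404,180), the blue plain key at (365,186) and the white look-alike lying at (362,247). I choose the orange one. The base is at (247,162), with the screw at about (256,155) and the spigot at about (232,163). I'll check a close crop and measure.

```bash
python3 - <<'E'
from h import *
p=cam("top");im=p["image"]
a=cv2.resize(im[140:220,330:430],None,fx=4,fy=4,interpolation=2)
b=cv2.resize(im[125:205,205:295],None,fx=4,fy=4,interpolation=2)
cv2.imwrite("pics/crop.png",np.hstack([a,b]))
hsv=cv2.cvtColor(im,cv2.COLOR_BGR2HSV)
m=cv2.inRange(hsv,(5,150,90),(18,255,255));m[:150]=0;m[215:]=0;m[:,:385]=0;m[:,425:]=0
mb=cv2.inRange(hsv,(100,120,60),(125,255,255));mb[:150]=0;mb[210:]=0;mb[:,:350]=0;mb[:,385:]=0
for k in(m,mb):
    q=cv2.minAreaRect(cv2.findNonZero(k));print(q)
    bx=cv2.boxPoints(q);w=np.array([ray(p,u,v,129)[:2] for u,v in bx]);print(w.round(0).tolist(),w.mean(0))
for u,v,z in((256,155,36),(232,163,78),(382,188,50),(343,193,50),(418,185,50)):print(ray(p,u,v,z).round(0))
d=r.masks_of(p,"base")[0]["pixels"];print(cv2.minAreaRect(cv2.findNonZero(d.astype(np.uint8))))
s=cam("scene")
for u,v,z in((319,263,36),(345,259,78)):print(ray(s,u,v,z).round(0))
E
```

```text
((404.5, 179.0), (34.0, 7.0), 90.0)
[[575.0, -238.0], [575.0, -255.0], [489.0, -252.0], [489.0, -234.0]] [ 532.33948684 -244.81260416]
((362.4146423339844, 185.23171997070312), (34.78593826293945, 12.03703784942627), 83.6598129272461)
[[559.0, -122.0], [562.0, -151.0], [475.0, -159.0], [472.0, -129.0]] [ 517.19639654 -140.26834954]
[622. 141.  36.]
[589. 196.  78.]
[ 525. -202.   50.]
[512. -97.  50.]
[ 533. -299.   50.]
((247.26156616210938, 160.70770263671875), (35.225860595703125, 46.88512420654297), 60.2551155090332)
[628. 146.  36.]
[596. 204.  78.]
```

View pics/crop.png

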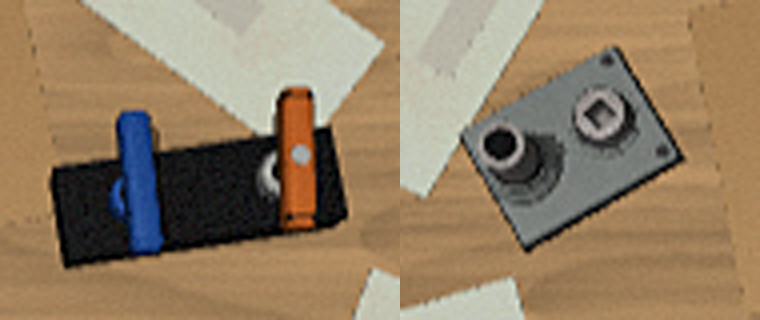

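```bash
python3 -m pendant '[[1,[0.517,-0.082,-0.05],[0,0,0.83]],[1,[0.517,-0.082,-0.05],[0,0,0.83]],[1,[0.517,-0.082,-0.05],[0,0,0.83]],[1,[0.517,-0.082,-0.05],[0,0,0.83]],[1,[0.517,-0.082,-0.05],[0,0,0.83]],[1,[0.517,-0.082,-0.05],[0,0,0.83]],[1,[0.517,-0.082,-0.05],[0,0,0.83]],[1,[0.517,-0.082,-0.05],[0,0,0.83]]]' 60
python3 - <<'E'
from h import *
p=cam("wrist");cv2.imwrite("pics/w1.png",p["image"]);print(p["E"].round(2).tolist(),p["fx"],r.get_obs()["joint_positions"])
E
```

```text
time: 1.85
tcp_pos: [522.7, -250.4, 267.9]
orientation: [1.0, -0.0, 0.0, 0.0]
force: [0.1, -0.4, -0.2]
opening: 85.5
finger_force: 0.0
[[-0.0, -0.95, -0.3, 599.02], [-1.0, -0.0, 0.0, -251.36], [-0.0, 0.3, -0.95, 411.05], [0.0, 0.0, 0.0, 1.0]] 354.63497017737814 [-0.43739505  0.39737312  0.31825691  1.48759099  0.00519118  2.69704221]
```

View pics/w1.png

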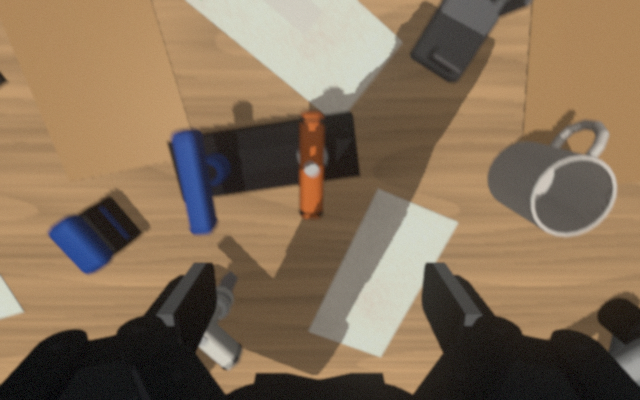

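The orange bar spans (312,110)–(312,217) with its grey centre dot at (312,170). The blue key is at (195,182), well clear on the left.

```bash
python3 - <<'E'
from h import *
p=cam("wrist");im=p["image"]
hsv=cv2.cvtColor(im,cv2.COLOR_BGR2HSV)
m=cv2.inRange(hsv,(5,170,90),(18,255,255));m[:100]=0;m[230:]=0;m[:,:285]=0;m[:,345:]=0
q=cv2.minAreaRect(cv2.findNonZero(m));print(q)
print([ray(p,u,v,129)[:2].round(1).tolist() for u,v in cv2.boxPoints(q)], ray(p,312,170,129).round(1))
ys,xs=np.nonzero(m);print(np.polyfit(ys,xs,1))
for r0 in(130,150,190,210):
    x=np.nonzero(m[r0])[0];print(r0,x.min(),x.max(),ray(p,(x.min()+x.max())/2,r0,125)[:2].round(1))
print([ (c,ray(p,*c,50)[:2].round(1).tolist()) for c in((354,113),(359,175))],r.get_obs()["tcp_pos"],R.from_quat(r.get_obs()["orientation"]).as_matrix().round(3).tolist())
E
```

```text
((318.672119140625, 175.5513916015625), (23.24570083618164, 103.13477325439453), 1.1017061471939087)
[[493.4, -235.4], [579.8, -237.2], [579.6, -255.4], [493.1, -255.2]] [ 542.9 -240.4  129. ]
[-1.95462537e-02  3.22319528e+02]
130 315 324 [ 574.6 -246.2]
150 309 330 [ 558.6 -246.3]
190 307 329 [ 525.  -245.3]
210 308 328 [ 507.3 -245.4]
[((354, 113), [583.6, -280.2]), ((359, 175), [520.7, -287.7])] [ 525.94327509 -247.97879112  267.19498951] [[1.0, 0.007, 0.002], [0.007, -1.0, 0.001], [0.002, -0.001, -1.0]]
```

```bash
python3 -m pendant '[[1,[0.007,0.001,0.05],[0,0,0]],[1,[0.007,0.001,0.10],[0,0,0]],[1,[0.007,0.001,0.15],[0,0,0]],[1,[0.007,0.001,0.19],[0,0,0]],[1,[0.007,0.001,0.22],[0,0,0]],[1,[0.007,0.001,0.229],[0,0,0]],[1,[0.007,0.001,0.229],[0,0,0]],[1,[0.007,0.001,0.229],[0,0,0]]]' 60
python3 -m pendant '[[0.1,[0,0,0],[0,0,0]],[0.1,[0,0,0],[0,0,0]],[0.1,[0,0,0],[0,0,0]],[0.1,[0,0,0],[0,0,0]],[0.1,[0,0,0],[0,0,0]],[0.1,[0,0,0],[0,0,0]],[0.1,[0,0,0],[0,0,0]],[0.1,[0,0,0],[0,0,0]]]' 60
python3 - <<'E'
from h import *
o=r.get_obs();print(o["force"],o["moment"],o["tcp_pos"])
p=cam("wrist");cv2.imwrite("pics/w2.png",p["image"])
E
```

```text
time: 2.75
tcp_pos: [527.1, -253.2, 97.2]
orientation: [1.0, -0.0, 0.001, 0.0]
force: [-0.1, 0.1, 0.1]
opening: 85.6
finger_force: 0.0
time: 3.55
tcp_pos: [526.7, -251.5, 96.5]
orientation: [1.0, 0.0, 0.0, -0.001]
force: [-0.1, 4.0, 4.6]
opening: 19.4
finger_force: 58.7
[-0.07353837  4.01772551  4.62892785] [1.1731006  0.19143989 0.07564895] [ 526.67517085 -251.46380668   96.46364043]
```

View pics/w2.png

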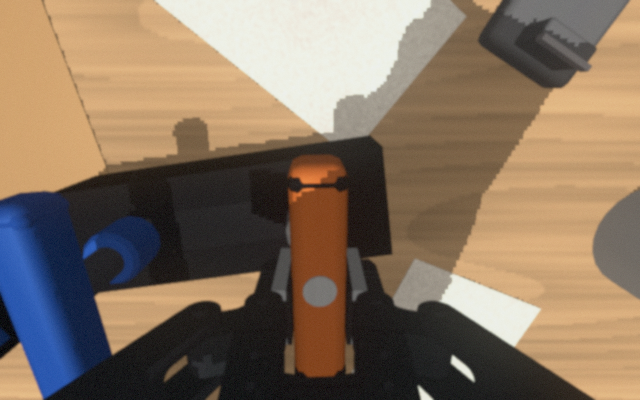

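```bash
python3 - <<'E'
from h import *
o=r.get_obs();print(o["tcp_pos"],o["force"],R.from_quat(o["orientation"]).as_rotvec())
p=cam("wrist");print(ray(p,320,291,129),ray(p,316,165,124),ray(p,320,375,124))
m=cv2.inRange(cv2.cvtColor(p["image"],cv2.COLOR_BGR2HSV),(0,0,120),(180,60,200));m[:270]=0;m[310:]=0;m[:,:300]=0;m[:,340:]=0
u,v=cv2.findNonZero(m).mean(axis=(0,1));print(u,v,ray(p,u,v,129))
print(r.get_obs()["tcp_pos"])
E
```

```text
[ 526.63046691 -251.44333572   96.45553108] [-0.89495992  4.19574575  5.24817486] [-3.13975246e+00 -1.23508939e-03 -1.04076331e-03]
[ 534.20074887 -252.80632497  129.        ] [ 578.68260306 -251.40512003  124.        ] [ 492.4593173  -252.88071128  124.        ]
320.7261904761905 291.9952380952381 [ 533.79814078 -253.06528016  129.        ]
[ 526.63564193 -251.46931637   96.47429246]
```

```bash
python3 -m pendant '[[0.5,[0,0,0],[0,0,0]],[0.5,[0,0,0],[0,0,0]],[0.5,[0,0,0],[0,0,0]],[0.5,[0.0095,-0.004,0],[0,0,0]],[0.5,[0.0095,-0.004,0],[0,0,0]],[0.5,[0.0095,-0.004,0],[0,0,0]],[0.5,[0.0095,-0.004,0],[0,0,0]],[0.5,[0.0095,-0.004,0],[0,0,0]]]' 80
python3 - <<'E'
from h import *
o=r.get_obs();print(o["tcp_pos"],o["force"])
p=cam("wrist");im=p["image"]
m=cv2.inRange(cv2.cvtColor(im,cv2.COLOR_BGR2HSV),(0,0,100),(180,60,210));m[:250]=0;m[350:]=0;m[:,:290]=0;m[:,350:]=0
n,l,s,c=cv2.connectedComponentsWithStats(m)
for i in range(1,n):
    if s[i,4]>60: print(s[i],c[i],ray(p,*c[i],129))
E
```

```text
time: 4.45
tcp_pos: [533.5, -249.6, 95.8]
orientation: [1.0, -0.0, -0.0, 0.0]
force: [0.4, 0.5, -0.1]
opening: 42.7
finger_force: 0.0
[ 533.4697617  -249.57126379   95.84001125] [ 0.44270404  0.52451294 -0.11344938]
[295 294  33  29 747] [311.43373494 308.01606426] [ 534.48427863 -247.80778119  129.        ]
```

```bash
python3 -m pendant '[[0.5,[0.001,-0.0024,0],[0,0,0]],[0.5,[0.001,-0.0024,0],[0,0,0]],[0.1,[0.001,-0.0024,0],[0,0,0]],[0.1,[0.001,-0.0024,0],[0,0,0]],[0.1,[0.001,-0.0024,0],[0,0,0]],[0.1,[0.001,-0.0024,0],[0,0,0]],[0.1,[0.001,-0.0024,0],[0,0,0]],[0.1,[0.001,-0.0024,0],[0,0,0]]]' 80
python3 - <<'E'
from h import *
o=r.get_obs();print(o["tcp_pos"],o["force"],o["opening"],o["moment"])
p=cam("wrist");im=p["image"]
m=cv2.inRange(cv2.cvtColor(im,cv2.COLOR_BGR2HSV),(0,0,100),(180,60,210));m[:250]=0;m[350:]=0;m[:,:290]=0;m[:,350:]=0
n,l,s,c=cv2.connectedComponentsWithStats(m)
for i in range(1,n):
    if s[i,4]>60: print(s[i],c[i],ray(p,*c[i],129))
m=cv2.inRange(cv2.cvtColor(im,cv2.COLOR_BGR2HSV),(3,170,60),(18,255,255))
q=cv2.minAreaRect(cv2.findNonZero(m));print(q)
E
```

```text
time: 5.3
tcp_pos: [534.5, -247.7, 96.1]
orientation: [1.0, -0.0, 0.0, -0.0]
force: [0.4, 0.9, 1.7]
opening: 19.0
finger_force: 77.6
[ 534.50833395 -247.66497434   96.11075165] [0.38645599 0.90967961 1.67505395] 18.970499398934773 [ 0.27212267 -0.0745454   0.01250287]
[303 296  33  29 742] [318.76010782 310.00134771] [ 534.48681114 -248.53657626  129.        ]
((317.0, 277.0), (204.0, 58.0), 90.0)
```

```bash
python3 -m pendant '[[0.1,[0,0,-0.04],[0,0,0]],[0.1,[0,0,-0.10],[0,0,0]],[0.1,[0,0,-0.16],[0,0,0]],[0.1,[0,0,-0.227],[0,0,-0.2]],[0.1,[0,0,-0.227],[0,0,-0.4]],[0.1,[0,0,-0.227],[0,0,-0.7]],[0.1,[0,0,-0.227],[0,0,-1]],[0.1,[0,0,-0.227],[0,0,-1]]]' 80
python3 -m pendant '[[0.1,[0.352,-0.347,0],[0,0,-1]],[0.1,[0.352,-0.347,0],[0,0,-1]],[0.1,[0.352,-0.347,0],[0,0,-1]],[0.1,[0.352,-0.347,0],[0,0,-1]],[0.1,[0.352,-0.347,0],[0,0,-1]],[0.1,[0.352,-0.347,0],[0,0,-1]],[0.1,[0.352,-0.347,0],[0,0,-1]],[0.1,[0.352,-0.347,0],[0,0,-1]]]'
python3 -m pendant '[[0.1,[0,0,0],[0,0,-1]],[0.1,[0,0,0],[0,0,-1]],[0.1,[0,0,0],[0,0,-1]],[0.1,[0,0,0],[0,0,-1]],[0.1,[0,0,0],[0,0,-1]],[0.1,[0,0,0],[0,0,-1]],[0.1,[0,0,0],[0,0,-1]],[0.1,[0,0,0],[0,0,-1]]]'
python3 -m pendant '[[0.1,[0,0,0.06],[0,0,-1]],[0.1,[0,0,0.06],[0,0,-1]],[0.1,[0,0,0.06],[0,0,-1]],[0.1,[0,0,0.06],[0,0,-1]],[0.1,[0,0,0.06],[0,0,-1]],[0.1,[0,0,0.06],[0,0,-1]],[0.1,[0,0,0.06],[0,0,-1]],[0.1,[0,0,0.06],[0,0,-1]]]'
python3 - <<'E'
from h import *
o=r.get_obs();print(o["tcp_pos"],o["joint_positions"],R.from_quat(o["orientation"]).as_matrix()[:,0])
p=cam("wrist");cv2.imwrite("pics/w3.png",p["image"]);print(proj(p,[625,143,36]))
E
```

```text
time: 6.15
tcp_pos: [533.7, -247.8, 265.0]
orientation: [0.969, 0.247, -0.001, -0.001]
force: [-0.1, 0.2, -2.8]
opening: 19.2
finger_force: 78.1
time: 6.95
tcp_pos: [641.4, 112.0, 264.4]
orientation: [0.877, 0.48, -0.001, -0.001]
force: [0.6, 0.0, -2.8]
opening: 19.0
finger_force: 78.3
time: 7.75
tcp_pos: [641.2, 107.1, 266.0]
orientation: [0.732, 0.681, -0.0, -0.0]
force: [0.0, -0.8, -1.9]
opening: 18.8
finger_force: 78.2
time: 8.55
tcp_pos: [641.3, 107.2, 221.2]
orientation: [0.541, 0.841, 0.0, 0.0]
force: [0.4, 0.6, -2.5]
opening: 18.9
finger_force: 78.5
[641.31020455 107.18380614 221.22122565] [ 1.65607798e-01  5.55427858e-01  4.48741367e-01  1.46396551e+00
 -1.25723385e-05  1.30801323e+00] [-4.15407638e-01  9.09635362e-01 -4.96307617e-05]
(np.float64(318.81638551797624), np.float64(129.4241785594864))
```

View pics/w3.png

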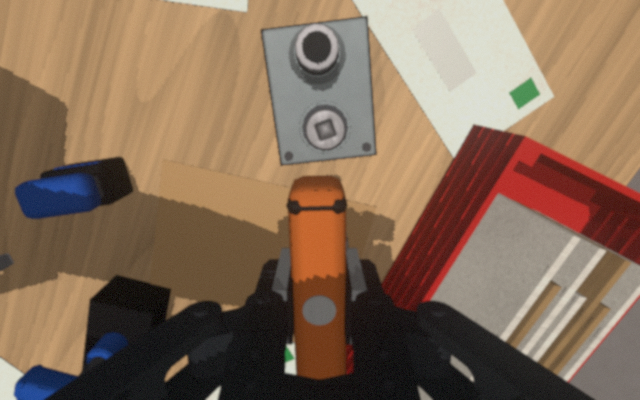

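The screw head is at about (325,129), with the recess slightly rotated in the image. The spigot is at (317,47). I'll rectify a close crop.

```bash
cat >> h.py <<'E'
def rect(p,c,yaw,z,half=22,s=12):
    a=np.array([[np.cos(yaw),np.sin(yaw)],[np.sin(yaw),-np.cos(yaw)]]) # tool x,y
    uv=[(-half,-half),(half,-half),(half,half),(-half,half)]
    src=np.float32([proj(p,[*(np.array(c)+x*a[0]+y*a[1]),z]) for x,y in uv])
    dst=np.float32([((x+half)*s,(y+half)*s) for x,y in uv])
    return cv2.warpPerspective(p["image"],cv2.getPerspectiveTransform(src,dst),(2*half*s,2*half*s),flags=cv2.INTER_CUBIC)
E
python3 - <<'E'
from h import *
p=cam("wrist");c=ray(p,325,129,36)[:2];print(c)
cv2.imwrite("pics/w4.png",rect(p,c,2.0,36))
E
```

```text
[629.98639995 145.69645382]
```

View pics/w4.png

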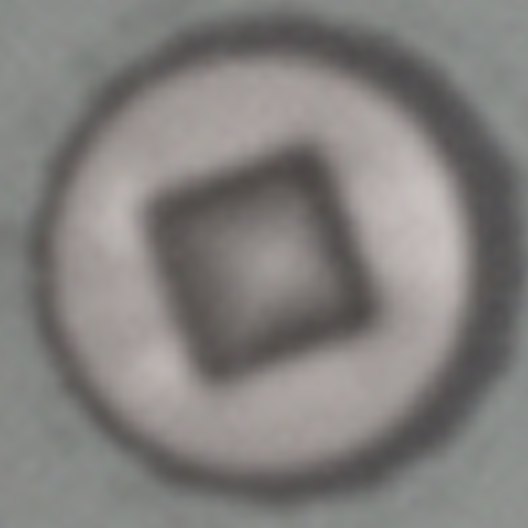

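Square corners in the patch are (148,205), (318,145), (375,312) and (215,380). The recess is turned about -20.5° in tool axes and its centre is at the patch centre, which is world (630.0,145.7).

```bash
python3 -m pendant '[[0.1,[0.053,0.007,0],[0,0,-0.3]],[0.1,[0.053,0.007,0],[0,0,-0.6]],[0.1,[0.053,0.007,0.03],[0,0,-0.716]],[0.1,[0.053,0.007,0.07],[0,0,-0.716]],[0.1,[0.053,0.007,0.107],[0,0,-0.716]],[0.1,[0.053,0.007,0.107],[0,0,-0.716]],[0.1,[0.053,0.007,0.107],[0,0,-0.716]],[0.1,[0.053,0.007,0.107],[0,0,-0.716]]]'
python3 - <<'E'
from h import *
o=r.get_obs();print(o["tcp_pos"],o["force"],o["moment"],R.from_quat(o["orientation"]).as_matrix().round(4).tolist())
s=cam("scene");w=cam("wrist");t=cam("top")
u,v=map(int,proj(s,[630,146,50]));a=cv2.resize(s["image"][v-60:v+20,u-40:u+40],None,fx=5,fy=5,interpolation=2)
u,v=map(int,proj(t,[630,146,50]));b=cv2.resize(t["image"][v-40:v+40,u-40:u+40],None,fx=5,fy=5,interpolation=2)
cv2.imwrite("pics/s5.png",np.hstack([a,b]))
E
```

```text
time: 9.45
tcp_pos: [630.9, 145.8, 143.0]
orientation: [0.382, 0.924, 0.001, 0.001]
force: [-0.1, -0.1, -2.9]
opening: 19.0
finger_force: 78.4
[630.89862164 145.7929049  143.0461614 ] [-0.12536694 -0.10392459 -2.85017217] [ 0.01161949 -0.01914157  0.0365676 ] [[-0.7081, 0.7061, 0.0035], [0.7061, 0.7081, 0.0008], [-0.0019, 0.0031, -1.0]]
```

View pics/s5.png

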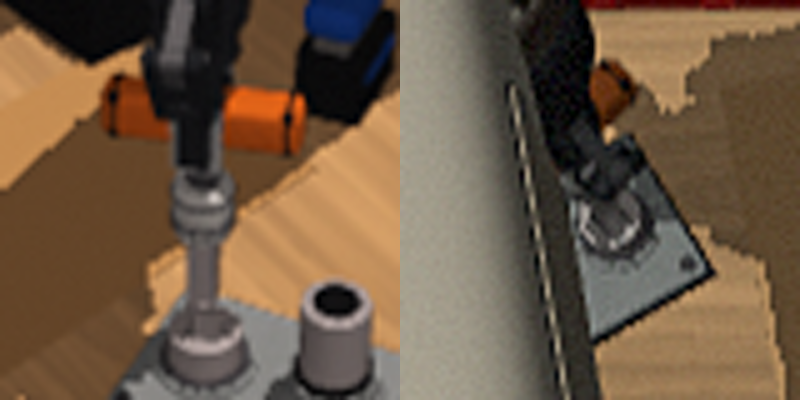

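```bash
python3 -m pendant '[[0.1,[0,0,0.004],[0,0,0]],[0.1,[0,0,0.008],[0,0,0]],[0.1,[0,0,0.012],[0,0,0]],[0.1,[0,0,0.016],[0,0,0]],[0.1,[0,0,0.020],[0,0,0]],[0.1,[0,0,0.022],[0,0,0]],[0.1,[0,0,0.024],[0,0,0]],[0.1,[0,0,0.024],[0,0,0]]]'
python3 - <<'E'
from h import *
o=r.get_obs();print(o["tcp_pos"],o["force"],o["moment"])
E
```

```text
time: 10.4
tcp_pos: [629.5, 145.5, 122.6]
orientation: [0.382, 0.924, -0.0, -0.0]
force: [0.4, 0.2, -2.4]
opening: 19.1
finger_force: 78.5
[629.48206839 145.53210413 122.63041368] [ 0.37667752  0.19294821 -2.4367525 ] [ 0.05052061 -0.0663911  -0.00327219]
```

```bash
python3 -m pendant '[[0.1,[0,0,0.002],[0,0,0]],[0.1,[0,0,0.004],[0,0,0]],[0.1,[0,0,0.006],[0,0,0]],[0.1,[0,0,0.008],[0,0,0]],[0.1,[0,0,0.010],[0,0,0]],[0.1,[0,0,0.012],[0,0,0]],[0.1,[0,0,0.012],[0,0,0]],[0.1,[0,0,0.012],[0,0,0]]]'
python3 - <<'E'
from h import *
o=r.get_obs();print(o["tcp_pos"],o["force"],o["moment"])
E
```

```text
time: 11.2
tcp_pos: [629.5, 145.6, 113.8]
orientation: [0.382, 0.924, 0.0, -0.0]
force: [-0.1, 0.4, -3.5]
opening: 18.8
finger_force: 78.6
[629.51963577 145.56538616 113.7866498 ] [-0.05433402  0.36742497 -3.52981869] [ 0.07524064 -0.06837086 -0.02131891]
```

```bash
python3 -m pendant '[[0.1,[0,0,0.001],[0,0,0]],[0.1,[0,0,0.001],[0,0,0]],[0.1,[0,0,0.002],[0,0,0]],[0.1,[0,0,0.002],[0,0,0]],[0.1,[0,0,0.003],[0,0,0]],[0.1,[0,0,0.003],[0,0,0]],[0.1,[0,0,0.003],[0,0,0]],[0.1,[0,0,0.003],[0,0,0]]]'
python3 - <<'E'
from h import *
o=r.get_obs();print(o["tcp_pos"],o["force"],o["moment"])
E
```

```text
time: 12.0
tcp_pos: [629.5, 145.5, 111.6]
orientation: [0.382, 0.924, 0.0, -0.0]
force: [0.8, 0.5, -2.7]
opening: 19.1
finger_force: 78.6
[629.53551953 145.53297728 111.55620119] [ 0.76976013  0.48430266 -2.67659387] [ 0.09032234 -0.16170085 -0.00451212]
```

```bash
cat > st.py <<'E'
from h import *
o=r.get_obs();M=R.from_quat(o["orientation"]).as_matrix()
print(o["tcp_pos"].round(1),"F",o["force"].round(1),"M",o["moment"].round(3),"yaw",np.arctan2(M[1,0],M[0,0]).round(4))
E
python3 -m pendant '[[0.1,[0,0,0],[0,0,0.08]],[0.1,[0,0,0],[0,0,0.16]],[0.1,[0,0,0],[0,0,0.24]],[0.1,[0,0,0],[0,0,0.32]],[0.1,[0,0,0],[0,0,0.4]],[0.1,[0,0,0],[0,0,0.4]],[0.1,[0,0,0],[0,0,0.4]],[0.1,[0,0,0],[0,0,0.4]]]' >/dev/null; python3 st.py
python3 -m pendant '[[0.1,[0,0,0],[0,0,0.04]],[0.1,[0,0,0],[0,0,0.08]],[0.1,[0,0,0],[0,0,0.12]],[0.1,[0,0,0],[0,0,0.16]],[0.1,[0,0,0],[0,0,0.2]],[0.1,[0,0,0],[0,0,0.2]],[0.1,[0,0,0],[0,0,0.2]],[0.1,[0,0,0],[0,0,0.2]]]' >/dev/null; python3 st.py
```

```text
[629.8 145.6 111.7] F [ 2.9  0.9 -2.7] M [ 0.197 -0.453  0.012] yaw 2.1584
[629.7 145.6 111.8] F [ 2.3  0.9 -2.8] M [ 0.257 -0.707  0.092] yaw 2.0578
```

```bash
python3 -m pendant '[[0.1,[-0.0004,0.0008,0],[0,0,0.04]],[0.1,[-0.0004,0.0008,0],[0,0,0.08]],[0.1,[-0.0004,0.0008,0],[0,0,0.12]],[0.1,[-0.0004,0.0008,0],[0,0,0.16]],[0.1,[-0.0004,0.0008,0],[0,0,0.2]],[0.1,[-0.0004,0.0008,0],[0,0,0.2]],[0.1,[-0.0004,0.0008,0],[0,0,0.2]],[0.1,[-0.0004,0.0008,0],[0,0,0.2]]]' >/dev/null; python3 st.py
```

```text
[630.  145.5 111.7] F [ 0.1  1.6 -1.2] M [ 0.173 -0.06   0.004] yaw 1.9578
```

```bash
python3 -m pendant '[[0.1,[0,0,0],[0,0,0.04]],[0.1,[0,0,0],[0,0,0.08]],[0.1,[0,0,0],[0,0,0.12]],[0.1,[0,0,0],[0,0,0.16]],[0.1,[0,0,0],[0,0,0.2]],[0.1,[0,0,0],[0,0,0.2]],[0.1,[0,0,0],[0,0,0.2]],[0.1,[0,0,0],[0,0,0.2]]]' >/dev/null; python3 st.py
```

```text
[630.1 145.5 111.7] F [-1.  -0.3  0.3] M [0.125 0.192 0.274] yaw 1.8579
```

```bash
python3 -m pendant '[[0.1,[0,0,0],[0,0,0.04]],[0.1,[0,0,0],[0,0,0.08]],[0.1,[0,0,0],[0,0,0.08]],[0.1,[0,0,0],[0,0,0.08]],[0.1,[0,0,0],[0,0,0.08]],[0.1,[0,0,0],[0,0,0.08]],[0.1,[0,0,0],[0,0,0.08]],[0.1,[0,0,0],[0,0,0.08]]]' >/dev/null; python3 st.py; python3 - <<'E'
from h import *
p=cam("wrist");im=p["image"]
m=cv2.inRange(cv2.cvtColor(im,cv2.COLOR_BGR2HSV),(3,170,60),(18,255,255));m[:150]=0;m[:,:270]=0;m[:,370:]=0
q=cv2.minAreaRect(cv2.findNonZero(m));print(q)
print([r.get_obs()["moment"][2]])
E
```

```text
[630.1 145.5 111.6] F [-1.7  0.6  0.5] M [0.234 0.294 0.277] yaw 1.8178
((317.73193359375, 277.1688537597656), (201.93055725097656, 55.26955032348633), 88.75463104248047)
[np.float64(0.2794046894411241)]
```

```bash
python3 -m pendant '[[0.1,[0,0,0],[0,0,0.04]],[0.1,[0,0,0],[0,0,0.08]],[0.1,[0,0,0],[0,0,0.12]],[0.1,[0,0,0],[0,0,0.16]],[0.1,[0,0,0],[0,0,0.2]],[0.1,[0,0,0],[0,0,0.2]],[0.1,[0,0,0],[0,0,0.2]],[0.1,[0,0,0],[0,0,0.2]]]' >/dev/null; python3 st.py
python3 -m pendant '[[0.1,[0,0,0],[0,0,-0.04]],[0.1,[0,0,0],[0,0,-0.08]],[0.1,[0,0,0],[0,0,-0.12]],[0.1,[0,0,0],[0,0,-0.12]],[0.1,[0,0,0],[0,0,-0.12]],[0.1,[0,0,0],[0,0,-0.12]],[0.1,[0,0,0],[0,0,-0.12]],[0.1,[0,0,0],[0,0,-0.12]]]' >/dev/null; python3 st.py
```

```text
[630.2 145.6 111.6] F [-1.   0.5  1.3] M [0.217 0.436 0.312] yaw 1.7178
[630.1 145.5 111.3] F [-0.5  1.2 -2.8] M [0.214 0.064 0.061] yaw 1.7778
```

```bash
python3 -m pendant '[[0.1,[0,0,-0.02],[0,0,0]],[0.1,[0,0,-0.06],[0,0,0]],[0.1,[0,0,-0.12],[0,0,0]],[0.1,[0,0,-0.18],[0,0,0.2]],[0.1,[0,0,-0.207],[0,0,0.5]],[0.1,[0,0,-0.207],[0,0,0.8]],[0.1,[0,0,-0.207],[0,0,1]],[0.1,[0,0,-0.207],[0,0,1]]]' >/dev/null; python3 st.py
python3 -m pendant '[[0.1,[-0.539,0.029,0],[0,0,1]],[0.1,[-0.539,0.029,0],[0,0,1]],[0.1,[-0.539,0.029,0],[0,0,1]],[0.1,[-0.539,0.029,0],[0,0,1]],[0.1,[-0.539,0.029,0],[0,0,1]],[0.1,[-0.539,0.029,0],[0,0,1]],[0.1,[-0.539,0.029,0],[0,0,1]],[0.1,[-0.539,0.029,0],[0,0,1]]]' >/dev/null; python3 st.py
python3 -m pendant '[[0.1,[0,0,0],[0,0,1]],[0.1,[0,0,0],[0,0,1]],[0.1,[0,0,0],[0,0,1]],[0.1,[0,0,0],[0,0,1]],[0.1,[0,0,0],[0,0,1]],[0.1,[0,0,0],[0,0,1]],[0.1,[0,0,0],[0,0,1]],[0.1,[0,0,0],[0,0,1]]]' >/dev/null; python3 st.py
python3 -m pendant '[[0.1,[0,0,0],[0,0,0.556]],[0.1,[0,0,0],[0,0,0.556]],[0.1,[0,0,0],[0,0,0.556]],[0.1,[0,0,0],[0,0,0.556]],[0.1,[0,0,0],[0,0,0.556]],[0.1,[0,0,0],[0,0,0.556]],[0.1,[0,0,0],[0,0,0.556]],[0.1,[0,0,0],[0,0,0.556]]]' >/dev/null; python3 st.py
python3 - <<'E'
from h import *
p=cam("wrist");cv2.imwrite("pics/w6.png",p["image"]);print(proj(p,[534.5,-247.7,50]),proj(p,[583.6,-280.2,50]),proj(p,[520.7,-287.7,50]))
E
```

```text
[630.4 145.1 267.1] F [-0.2 -0.4 -2.6] M [0.017 0.003 0.028] yaw 1.2777
[ 534.4 -245.1  266.8] F [ 0.6 -0.4 -2. ] M [-0.034 -0.06   0.03 ] yaw 0.7802
[ 535.4 -243.   266.8] F [-0.5 -0.5 -2.3] M [-0.017 -0.009  0.019] yaw 0.2788
[ 535.4 -243.1  266.9] F [ 0.1 -0.6 -3.2] M [ 0.009 -0.051 -0.027] yaw 0.0002
(np.float64(322.61656961625835), np.float64(166.5811576584231)) (np.float64(355.52171184003214), np.float64(118.02734219625769)) (np.float64(360.8358910501915), np.float64(179.5533122502995))
```

View pics/w6.png

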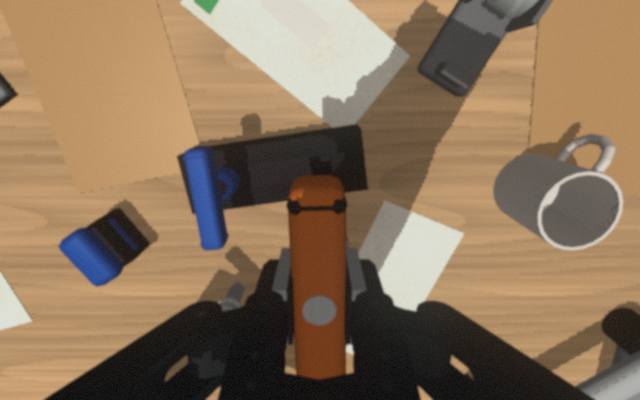

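The empty hole shows just beyond the bar's end at about (320,163). The stand's corners are at (361,125), (367,187), (180,155) and (192,212).

```bash
python3 - <<'E'
from h import *
p=cam("wrist")
fr,nr,fl,nl=[ray(p,u,v,50)[:2] for u,v in((361,125),(367,187),(180,155),(192,212))]
print(fr,nr,fl,nl,np.linalg.norm(fr-nr),np.linalg.norm(fr-fl))
R_=(fr+nr)/2;L=(fl+nl)/2;d=(L-R_)/np.linalg.norm(L-R_);print(R_+45*d,(R_+L)/2-50*d)
E
```

```text
[ 576.77567262 -285.82953901] [ 512.61353804 -294.4176118 ] [ 546.5247634  -101.54526701] [ 484.66444677 -107.25736534] 64.7343379408815 186.75066376634211
[ 537.72874294 -245.66599156] [ 537.88445231 -246.65976117]
```

```bash
python3 -m pendant '[[0.1,[0.0008,0.0048,0],[0,0,0]],[0.1,[0.0008,0.0048,0.04],[0,0,0]],[0.1,[0.0008,0.0048,0.08],[0,0,0]],[0.1,[0.0008,0.0048,0.12],[0,0,0]],[0.1,[0.0008,0.0048,0.15],[0,0,0]],[0.1,[0.0008,0.0048,0.157],[0,0,0]],[0.1,[0.0008,0.0048,0.157],[0,0,0]],[0.1,[0.0008,0.0048,0.157],[0,0,0]]]' >/dev/null; python3 st.py
python3 -m pendant '[[0.1,[0,0,0.004],[0,0,0]],[0.1,[0,0,0.008],[0,0,0]],[0.1,[0,0,0.012],[0,0,0]],[0.1,[0,0,0.016],[0,0,0]],[0.1,[0,0,0.020],[0,0,0]],[0.1,[0,0,0.024],[0,0,0]],[0.1,[0,0,0.024],[0,0,0]],[0.1,[0,0,0.024],[0,0,0]]]' >/dev/null; python3 st.py
```

```text
[ 537.  -247.2  150.6] F [ 0.1  0.1 -2.6] M [ 0.019 -0.042 -0.027] yaw -0.0003
[ 535.9 -246.7  131. ] F [ 0.2 -0.4 -3.7] M [-0.016 -0.004 -0.029] yaw -0.0002
```

Tip about 10 mm into the hole with no contact. Down the remaining 34 mm.

```bash
python3 -m pendant '[[0.1,[0,0,0.007],[0,0,0]],[0.1,[0,0,0.014],[0,0,0]],[0.1,[0,0,0.021],[0,0,0]],[0.1,[0,0,0.028],[0,0,0]],[0.1,[0,0,0.034],[0,0,0]],[0.1,[0,0,0.040],[0,0,0]],[0.1,[0,0,0.042],[0,0,0]],[0.1,[0,0,0.042],[0,0,0]]]' >/dev/null; python3 st.py
```

```text
[ 535.8 -246.6   99.3] F [ 0.2  0.5 -2.7] M [-0.02  -0.047  0.038] yaw -0.0002
```

```bash
python3 -m pendant '[[0.1,[0,0,0.001],[0,0,0]],[0.1,[0,0,0.002],[0,0,0]],[0.1,[0,0,0.003],[0,0,0]],[0.1,[0,0,0.004],[0,0,0]],[0.1,[0,0,0.004],[0,0,0]],[0.1,[0,0,0.004],[0,0,0]],[0.1,[0,0,0.004],[0,0,0]],[0.1,[0,0,0.004],[0,0,0]]]' >/dev/null; python3 st.py
python3 -m pendant '[[0.3,[0,0,0],[0,0,0]],[0.5,[0,0,0],[0,0,0]],[0.6,[0,0,0],[0,0,0]],[0.6,[0,0,0],[0,0,0]],[0.6,[0,0,0],[0,0,0]],[0.6,[0,0,0],[0,0,0]],[0.6,[0,0,0],[0,0,0]],[0.6,[0,0,0],[0,0,0]]]'; python3 st.py
```

```text
[ 536.  -246.7   96.6] F [-0.2 -0.4 -3.4] M [ 0.051 -0.006  0.01 ] yaw -0.0002
time: 24.95
tcp_pos: [536.0, -246.7, 96.6]
orientation: [1.0, -0.0, -0.0, -0.0]
force: [0.6, -0.2, 0.0]
opening: 51.3
finger_force: 0.0
[ 536.  -246.7   96.6] F [ 0.6 -0.2  0. ] M [-0.012 -0.02  -0.015] yaw -0.0002
```

```bash
python3 -m pendant '[[0.6,[0,0,-0.03],[0,0,0]],[0.6,[0,0,-0.08],[0,0,0]],[0.6,[0,0,-0.14],[0,0,0]],[0.6,[0,0,-0.2],[0,0,0]],[0.6,[0,0,-0.22],[0,0,0]],[0.6,[0,0,-0.22],[0,0,0]],[0.6,[0,0,-0.22],[0,0,0]],[0.6,[0,0,-0.22],[0,0,0]]]' >/dev/null; python3 st.py
python3 - <<'E'
from h import *
p=cam("wrist");s=cam("scene")
a=cv2.resize(s["image"][120:220,230:370],(560,400),interpolation=2)
cv2.imwrite("pics/f.png",np.hstack([cv2.resize(p["image"][60:260,170:370],(400,400)),a[:,150:550]]))
E
```

```text
[ 535.  -246.2  259.3] F [-0.5 -0.6 -1.3] M [-0.028 -0.013  0.039] yaw -0.0002
```

View pics/f.png

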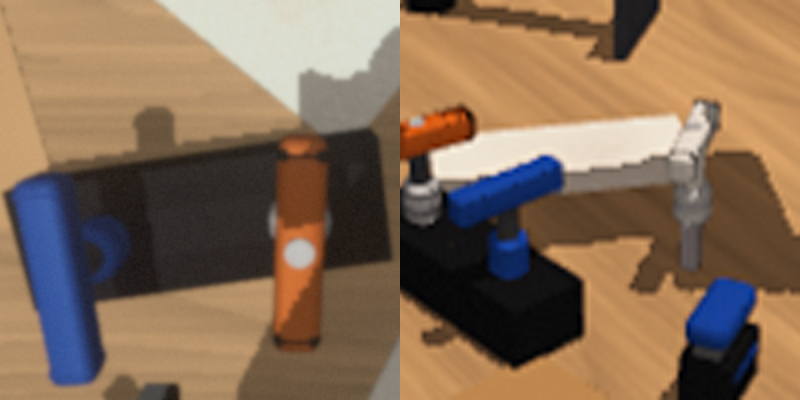

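The T-handle stands upright and fully down in its hole. It is released, and the blue key is undisturbed, so I'm handing in.

```bash
python3 -c "
from plant import r
print(r.hand_in())"
```

```text
the job is handed in; nothing more can be done
None
```

The job is handed in, with no verdict returned: I tightened the clamp screw until the clutch slipped (torque levelled off near 0.3 N m, slip estimated at 0.14–0.24 rad from wrist angle, not measured directly), and the orange T-handle is back upright, fully down and released in its hole.

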